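# Open the child-resistant dishwasher-tablet canister

## Task

Open the child-resistant canister of dishwasher tablets: push its cap down against the spring and, keeping it pushed down (it has to go deeper part-way round), turn it anticlockwise until it comes free, then lift it off and set it gently, right way up, in the middle of the saucer. Push only as hard as it takes, never with more than 35 N, do not wrench it, and do not knock the other things on the worktop about.

Things in the scene. Friction and masses are not known exactly. Their poses are not given: they have to be found in the camera images.
- canister: White plastic canister, 88 mm across, 80 mm high to its shoulder, in a steel holder (square foot 116 mm wide, 8 mm thick) screwed to the worktop, so it does not turn or move by itself. Origin: on its axis, at worktop height; z up.
- neck_top (a point): Centre of the top of the canister's neck (38 mm across), 109 mm above the worktop, hidden by the cap. A sprung inner lid on the neck pushes the cap up: about 6 N before the cap starts to go down, then 0.4 N more per mm. Once the cap is free the inner lid raises it some 6 mm above its locked height.
- cap: White plastic press-and-turn cap, 61 mm across, 32 mm high, plus a grip bar standing on top (50 mm long, 16 mm thick, 24 mm high); 55 to 100 g. Origin: centre of its underside, 100 mm above the worktop when locked; x along the bar, z up. Turns anticlockwise seen from above. Unless pushed down it turns only a few degrees and cannot be pulled off.
- cap_bar (a point): Centre of the top face of the cap's grip bar, 56 mm above the cap's underside. The cap's upper face, on which fingertips beside the bar can press, is 24 mm below this point.
- cap_catch (a point): On the cap axis, 5 mm above its underside: hidden catch. The cap passes a first pair of teeth when pushed down 3 to 8 mm (differs each run, not seen); a hard stop lies 1 mm deeper. After 10 degrees of turn that stop ends and a second pair of teeth bars the way until the cap is pushed 5.5 mm deeper, to a last stop. It is free from 55 degrees on; an end stop comes at 73 degrees (4 degrees play).
- teeth (a joint): Twist of the hidden teeth under the cap's lugs, in rad, anticlockwise: 0 unless the cap is turned against them, 0.033 per N m. More than 0.9 N m (0.03 rad) overloads them; turning a cap that is far enough down takes under 0.3 N m.
- stop_pad (a joint): Squeeze of the stiff pad that carries both hidden stops, in m: 0 until the cap meets a stop, 0.1 mm per 3 N. On meeting a stop the push rises steeply from 8 to 12 N (spring alone); 15 N is plenty to turn with. At 0.85 mm (25 N on the pad, 35 N of push in all) it is overloaded.
- saucer: White ceramic saucer, loose, 150 mm across and 16 mm high at its rim, with a flat middle that lies about 5 mm above its underside. Origin: centre of its underside, on the worktop; z up. It is in one of three places (left of, right of or beyond the canister); the mug and the bowl have the other two.
- mug: White mug, 80 mm across, 90 mm high, handle at its +y. Origin: centre of its underside. Leave alone.
- bowl: Blue-white bowl, 124 mm across, 55 mm high. Origin: centre of its underside. Leave alone.
- jar: Glass jar with a steel lid, 64 mm across, 100 mm high. Origin: centre of its underside. Leave alone.
- soap: Clear washing-up bottle, 62 mm across, 170 mm high. Origin: centre of its underside. Leave alone.
- spatula: Spatula with a wooden handle lying flat on the worktop along its x. Leave alone.
- tin: Food tin, 74 mm across, 85 mm high. Origin: centre of its underside. Leave alone.
Not all that is in view belongs to the job. Leave any blue look-alike of the cap alone. What is shaped like the canister but yellow is not meant.

How it is judged:
On the way, in this order (a step that is already met when the one before it is completed fails the run):
1. the cap, pushed down past the teeth, is turned free while still on the neck (angle between the x axis of cap and the x axis of canister, either way round above 0.8 rad and horizontal distance between cap and canister below 0.01 m and z of cap in the frame of canister below 0.115 m), for 0.1 s.
2. the cap is lifted clear of the neck (z of cap in the frame of canister above 0.13 m), for 0.1 s.
At the end, for the whole second after the job is handed in: The cap lies flat and right way up in the saucer (tilt under 0.15 rad), its centre within 30 mm of the saucer's centre, at rest and let go (horizontal distance between cap and saucer below 0.03 m and z of cap in the frame of saucer below 0.02 m and angle between cap's own z axis and vertical below 0.15 rad and height (world z) of cap_bar above 0.04 m and linear speed of cap below 0.02 m/s and contact force between the fingers and cap below 0.1 N); the robot touches nothing.
It fails at once if the cap is pushed down with more than about 35 N (the stop under it is squeezed over 0.85 mm) (value of joint stop_pad above 0.00085 m).
It fails at once if the cap is wrenched against the teeth with more than 0.9 N m (they are twisted over 0.03 rad) (value of joint teeth above 0.03 rad).
It fails at once if the cap is pressed or banged onto the saucer (contact force over 60 N) (contact force between cap and saucer above 60 N).
It fails at once if the cap is dropped (moves faster than 0.4 m/s, a fall of 8 mm, away from the canister and out of the fingers) (horizontal distance between cap and canister above 0.06 m and contact force between the fingers and cap below 0.1 N and linear speed of cap above 0.4 m/s).
It fails at once if the saucer or another thing on the worktop is knocked more than 20 mm from its place (distance of any of saucer, mug, bowl, jar, soap, spatula, tin from where it was at the start of the episode above 0.02 m).
It also fails if it takes over 72 s, if anything falls off the work surface, if the arm or the gripper's body presses on something with over 40 N, if the wrist force passes 120 N, or if a joint passes its speed limit or range.

## Robot

A 7-joint arm with a two-finger parallel gripper is mounted at the origin on the work surface. World frame = base frame: x ahead of the robot, y to its left, z up, the work surface at z = 0. Lengths are in m, angles in rad, forces in N, time in s.
With the tool pointing down it reaches from about 0.425 to 0.8 m from the base axis. Payload 8.3 kg.
Tool frame: the origin (TCP) lies on the centre line of the jaws, within the pads' length; the fingertips stand 8 mm ahead of it and the grasp point (between the pads) lies 11 mm behind it (arm.tip_extent is the distance from the TCP to the fingertips, in m); z points along the fingers, y is the line along which they close (so a half turn about z gives the same grasp; the last joint's range is limited). The gripper opens to 85 mm and grips with 20 to 120 N. Pads are 22 mm wide; open, the fingers measure 114 mm over their backs; the gripper's body (76 mm by 85 mm) begins 54 mm behind the grasp point. The pads swing forward as they close: fully open they stand 13 mm farther back than shut.
Start: joints at [-1.234, 0.383, 0.016, 1.37, -0.006, 1.388, -0.046], TCP at [0.243, 0.576, 0.201] pointing down, gripper open.
Joint ranges: [-2.95, 2.95], [-0.25, 2.06], [-1.52, 1.56], [0.18, 2.33], [-1.44, 4.58], [0.02, 2.06], [-3.01, 3.01]. Speed limits (rad/s): [2.39, 2.39, 3.01, 3.01, 3.14, 3.14, 3.14].

## Interface

Orientations are given as a unit quaternion [w, x, y, z].
In Python, from station import arm, viewer gives the robot as it stands. Calls block until the motion is done:
- arm.move_pose(position, orientation): joint-space move of the TCP to a pose.
- arm.move_straight(position, ori=None, speed=0.15): straight line of the TCP; ori=None keeps the orientation; speed is the mean speed in m/s.
- arm.goto_joints(angles): joint-space move.
- arm.release() and arm.grab(grasp_force=None): open the fingers fully, or close them until they stop; grasp_force is the grip in N (None keeps the last).
- arm.sleep(seconds).
- arm.solve_ik(position, orientation): joint angles nearest the present ones, or None.
- arm.state(): the state.
- viewer.read_camera(name): name is "scene" or "side" or "wrist"; returns a dict with "frame" (400x640x3 uint8, red, green, blue), "depth" (400x640 float32, m along the optical axis (not along the pixel's ray), 0 where there is no reading), "mtx" (3x3 intrinsics, pixels), "R" (3x3) and "t" (3): a world point X has camera coordinates R X + t. Camera axes: x right, y down, z forward; pixel columns grow to the right and rows downward; lengths in m; the calibration is good to about 2 mm. A picture is of the moment at which its call begins.
A pose or a line that the arm cannot do raises arm.PlanningError and nothing moves.
- arm.job_done(): hands the job in; it is judged then, once.
The state is a dict: "time_s": time; "q": joint angles; "qvel": joint speeds; "joint_efforts": joint torques, N m; "eef_pos": TCP position; "tcp_rot": TCP orientation; "wrist_force": force on the tool from outside, world axes, zero at the start; "wrist_torque": the same for the moment, N m; "finger_gap": opening from 0.0 (shut) to 1.0 (fully open); "grip_force": force on a finger pad.
Only numpy, scipy, OpenCV 4.12 (cv2) and the standard library are available. Lean on these libraries where they do the work, as an engineer would, in place of code of your own. Each camera call takes 0.05 s, during which the arm holds its last target. There are 200 camera calls.

## Working session

There is one attempt and no reset: what is moved stays moved. The work goes in short steps, each a Python script; the robot and the scene stay as the last script left them, time stands still between calls to the robot, and variables do not carry over. Pictures are saved under pics/ and viewed, at most 10 in all, crops included, and the job is handed in when it is done.

```bash
ls; mkdir -p pics
cat > h.py <<'E'
import numpy as np, cv2
from station import arm, viewer
def cam(n):
    return viewer.read_camera(n)
def cloud(c):
    d=c["depth"];K=c["mtx"];v,u=np.indices(d.shape)
    P=np.stack([(u-K[0,2])/K[0,0]*d,(v-K[1,2])/K[1,1]*d,d],-1)
    W=(P-c["t"])@c["R"]; W[d==0]=np.nan
    return W
def save(n,img): cv2.imwrite(f"pics/{n}.png",cv2.cvtColor(np.ascontiguousarray(img),cv2.COLOR_RGB2BGR))
E
python3 - <<'E'
from h import *
s=arm.state(); print({k:np.round(v,3) for k,v in s.items()}, arm.tip_extent)
for n in ["scene","side","wrist"]:
    c=cam(n); save(n+"0",c["frame"]); np.savez(n+"0",**c); print(n,np.round(-c["R"].T@c["t"],3))
a=np.vstack([cv2.imread("pics/scene0.png"),cv2.imread("pics/side0.png")])
E
```

```text
pics
{'time_s': np.float64(0.0), 'q': array([-1.234,  0.384,  0.016,  1.371, -0.006,  1.388, -0.047]), 'qvel': array([ 0.   ,  0.   , -0.001, -0.001, -0.   , -0.002,  0.   ]), 'joint_efforts': array([-1.0000e-03, -6.2759e+01,  8.4400e-01, -3.7183e+01,  1.6000e-02,
        1.4000e-02, -0.0000e+00]), 'eef_pos': array([0.243, 0.575, 0.2  ]), 'tcp_rot': array([-0.   ,  0.199,  0.98 , -0.001]), 'wrist_force': array([0.673, 0.331, 0.186]), 'wrist_torque': array([-0.011, -0.068, -0.004]), 'grip_force': np.float64(0.0), 'finger_gap': np.float64(0.999)} 0.008
scene [ 1.23  -0.195  0.911]
side [-0.048 -1.143  1.199]
wrist [0.167 0.608 0.372]
```

View pics/scene0.png

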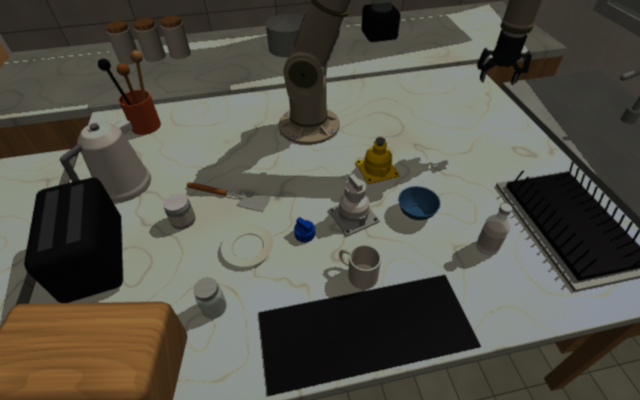

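View pics/side0.png

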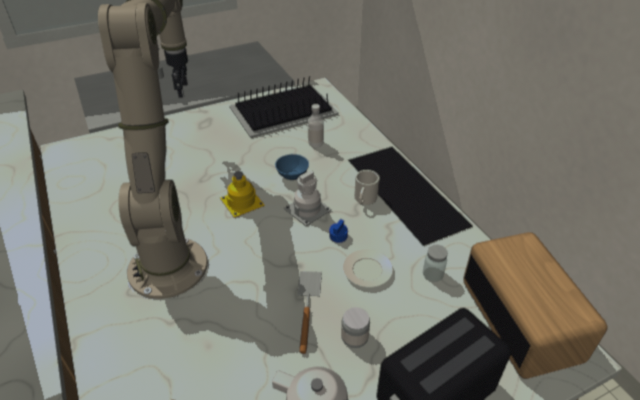

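The scene view shows these look-alikes: the white canister with the cap at (355,195), a yellow canister at (378,160) and a blue loose cap at (304,230). I choose the white one. The saucer is at (246,247), the mug at (364,266) and the bowl at (419,204). In the side view the canister is at (308,195) and the saucer at (369,269). Next I measure with depth from both views and take a close crop.

Run:
```python
from h import *
cr=[]
for n,(cu,cv_),(su,sv) in [("scene",(355,200),(246,247)),("side",(308,193),(369,269))]:
    c=np.load(n+"0.npz"); W=cloud(c)
    B=W[cv_-40:cv_+40,cu-40:cu+40].reshape(-1,3); B=B[~np.isnan(B[:,0])]
    F=c["frame"][cv_-40:cv_+40,cu-40:cu+40]
    seed=W[cv_,cu]; print(n,"seed",seed.round(3))
    near=B[np.hypot(*(B[:,:2]-seed[:2]).T)<.055]
    h,e=np.histogram(near[:,2],bins=np.arange(0,.18,.004)); print("z hist",dict(zip(e[:-1].round(3),h)))
    for lo,hi in [(.05,.075),(.105,.13),(.128,.136),(.14,.152),(.152,.165)]:
        q=near[(near[:,2]>lo)&(near[:,2]<hi)]
        if len(q)>4: 
            r=cv2.minAreaRect((q[:,:2]*1000).astype(np.float32)); print(lo,len(q),"min",q.min(0).round(3),"max",q.max(0).round(3),"rect",np.round(r[0],1),np.round(r[1],1),round(r[2],1))
    S=W[sv-50:sv+50,su-50:su+50].reshape(-1,3); S=S[(S[:,2]>.011)&(S[:,2]<.022)]
    s0=W[sv,su]; d=np.hypot(*(S[:,:2]-s0[:2]).T); S=S[(d<.1)]
    (x,y),r=cv2.minEnclosingCircle((S[:,:2]*1000).astype(np.float32)); print("saucer mid",s0.round(3),"circle",x,y,r)
    cr.append(cv2.resize(c["frame"][cv_-45:cv_+45,cu-45:cu+45],(400,400),interpolation=cv2.INTER_CUBIC))
save("crop0",np.hstack(cr))
```

```text
scene seed [0.514 0.041 0.103]
z hist {np.float64(0.0): np.int64(130), np.float64(0.004): np.int64(94), np.float64(0.008): np.int64(198), np.float64(0.012): np.int64(41), np.float64(0.016): np.int64(24), np.float64(0.02): np.int64(26), np.float64(0.024): np.int64(22), np.float64(0.028): np.int64(10), np.float64(0.032): np.int64(33), np.float64(0.036): np.int64(24), np.float64(0.04): np.int64(36), np.float64(0.044): np.int64(55), np.float64(0.048): np.int64(24), np.float64(0.052): np.int64(27), np.float64(0.056): np.int64(29), np.float64(0.06): np.int64(27), np.float64(0.064): np.int64(39), np.float64(0.068): np.int64(58), np.float64(0.072): np.int64(63), np.float64(0.076): np.int64(108), np.float64(0.08): np.int64(81), np.float64(0.084): np.int64(8), np.float64(0.088): np.int64(8), np.float64(0.092): np.int64(1), np.float64(0.096): np.int64(0), np.float64(0.1): np.int64(6), np.float64(0.104): np.int64(21), np.float64(0.108): np.int64(21), np.float64(0.112): np.int64(20), np.float64(0.116): np.int64(22), np.float64(0.12): np.int64(16), np.float64(0.124): np.int64(28), np.float64(0.128
[... 2272 characters left out ...]
nt64(35), np.float64(0.16): np.int64(10), np.float64(0.164): np.int64(0), np.float64(0.168): np.int64(0), np.float64(0.172): np.int64(0)}
0.05 203 min [ 0.439 -0.003  0.05 ] max [0.525 0.062 0.075] rect [478.2  24.6] [55.6 87.3] 73.0
0.105 106 min [0.453 0.008 0.106] max [0.516 0.058 0.129] rect [482.   29.9] [45.  60.6] 79.5
0.128 95 min [0.454 0.011 0.128] max [0.511 0.064 0.136] rect [478.5  35.2] [42.9 58.1] 65.4
0.14 39 min [0.458 0.027 0.141] max [0.506 0.047 0.152] rect [482.4  37.1] [48.4 13.9] 9.2
0.152 61 min [0.459 0.026 0.152] max [0.509 0.058 0.164] rect [482.4  42.8] [52.2 19.5] 17.7
saucer mid [ 0.538 -0.279  0.003] circle 531.0514526367188 -278.4593811035156 75.86373138427734
```

View pics/crop0.png

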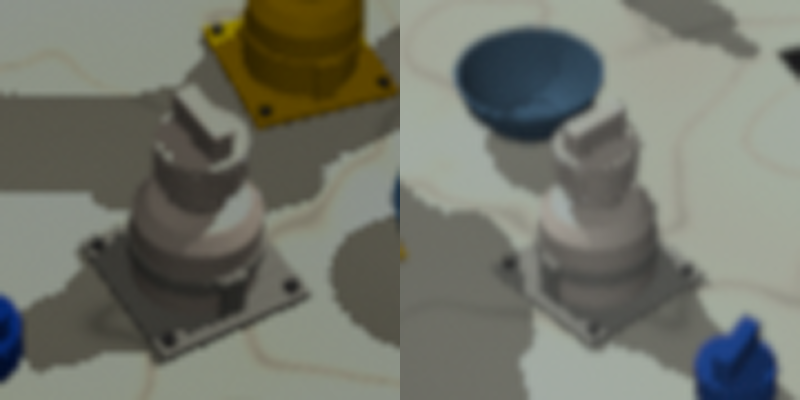

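The close crop confirms a white canister with a white cap, bar at about 17°, top at about 0.157 m as expected. The yellow canister stands behind it and the blue cap beside it. Saucer centre is about (0.5315, -0.278), radius 75 mm as expected. Next I check IK over the turn and look from above with the wrist camera.

```bash
cat >> h.py <<'E'
from scipy.spatial.transform import Rotation as Rn
def down(yaw):
    "tool z down, tool y (closing line) at world angle yaw"
    y=np.array([np.cos(yaw),np.sin(yaw),0]); z=np.array([0,0,-1.]); x=np.cross(y,z)
    return Rn.from_matrix(np.stack([x,y,z],1)).as_quat(scalar_first=True)
E
python3 - <<'E'
from h import *
c=np.load("scene0.npz"); W=cloud(c)
B=W[120:200,340:420].reshape(-1,3); f=c["frame"][120:200,340:420].reshape(-1,3).astype(int)
y=B[(f[:,0]-f[:,2]>70)&(B[:,2]>.02)]; print("yellow",y.min(0).round(3),y.max(0).round(3))
b=np.deg2rad(17)
for base in (np.pi/2,-np.pi/2):
  for z in (.14,.26):
    for a in (0,35,70):
        q=arm.solve_ik([.485,.045,z],down(b+base+np.deg2rad(a))); print(base,z,a,None if q is None else np.round(q,2))
  for a in (0,35,70):
    q=arm.solve_ik([.5315,-.278,.05],down(b+base+np.deg2rad(a))); print("saucer",a,None if q is None else np.round(q,2))
E
```

```text
yellow [0.272 0.137 0.022] [0.351 0.218 0.115]
1.5707963267948966 0.14 0 [-0.6   0.13  0.49  1.85 -0.07  1.18  1.77]
1.5707963267948966 0.14 35 [-0.56  0.13  0.43  1.84 -0.06  1.18  2.38]
1.5707963267948966 0.14 70 [-0.51  0.13  0.39  1.84 -0.05  1.18  2.98]
1.5707963267948966 0.26 0 [-0.64  0.05  0.51  1.65 -0.02  1.45  1.74]
1.5707963267948966 0.26 35 [-0.61  0.05  0.47  1.65 -0.02  1.45  2.35]
1.5707963267948966 0.26 70 [-0.57  0.05  0.44  1.65 -0.02  1.45  2.96]
saucer 0 [-0.32  0.7   1.1   1.67 -0.66  1.2   2.8 ]
saucer 35 [ 1.26  0.85 -1.29  1.6   0.83  1.34  2.34]
saucer 70 [-0.42  0.9   1.35  1.67 -0.9   1.34 -2.1 ]
-1.5707963267948966 0.14 0 [-0.77  0.14  0.68  1.85 -0.09  1.18 -1.34]
-1.5707963267948966 0.14 35 [-0.73  0.13  0.62  1.85 -0.09  1.18 -0.74]
-1.5707963267948966 0.14 70 [-0.7   0.13  0.59  1.85 -0.08  1.18 -0.13]
-1.5707963267948966 0.26 0 [-0.8   0.05  0.67  1.66 -0.03  1.45 -1.39]
-1.5707963267948966 0.26 35 [-0.76  0.05  0.63  1.66 -0.03  1.45 -0.79]
-1.5707963267948966 0.26 70 [-0.73  0.05  0.61  1.65 -0.03  1.45 -0.18]
saucer 0 [-0.17  0.56  0.82  1.66 -0.45  1.12 -0.5 ]
saucer 35 [-0.17  0.56  0.82  1.66 -0.45  1.12  0.11]
saucer 70 [-0.17  0.56  0.82  1.66 -0.45  1.12  0.73]
```

Run:
```python
from h import *
yaw=np.deg2rad(17-90)
arm.move_pose([.485,.045,.30],down(yaw)); 
ims=[]
for k,p in enumerate([None,[.505,.015,.30]]):
    if p: arm.move_straight(p)
    c=cam("wrist"); np.savez(f"w{k}",**c); W=cloud(c); ims.append(c["frame"])
    P=W.reshape(-1,3)
    P=P[np.hypot(P[:,0]-.485,P[:,1]-.045)<.06]
    for lo,hi in [(.125,.138),(.152,.165)]:
        q=P[(P[:,2]>lo)&(P[:,2]<hi)]
        if len(q)>20:
            r=cv2.minAreaRect((q[:,:2]*1000).astype(np.float32)); print(k,lo,len(q),"z",np.median(q[:,2]).round(4),"rect",np.round(r[0],1),np.round(r[1],1),round(r[2],1), "enc",cv2.minEnclosingCircle((q[:,:2]*1000).astype(np.float32)))
s=arm.state();print(s["time_s"],s["wrist_force"])
save("wr1",np.hstack([cv2.resize(i,(400,250)) for i in ims]))
```

```text
0 0.125 1281 z 0.1305 rect [487.6  45.8] [58.3 60.8] 19.1 enc ((486.6552734375, 45.615901947021484), 30.61460304260254)
0 0.152 575 z 0.1544 rect [487.   45.3] [49.4 15.1] 16.8 enc ((486.5891418457031, 45.739295959472656), 25.15944480895996)
1 0.125 1218 z 0.1305 rect [487.1  45.8] [58.9 60.2] 2.4 enc ((486.55218505859375, 45.51585006713867), 30.647520065307617)
1 0.152 570 z 0.1543 rect [486.9  45.9] [49.4 16.1] 15.7 enc ((486.79345703125, 45.89622497558594), 25.416431427001953)
2.7667 [-0.3088884  -0.30666749  0.42017928]
```

View pics/wr1.png

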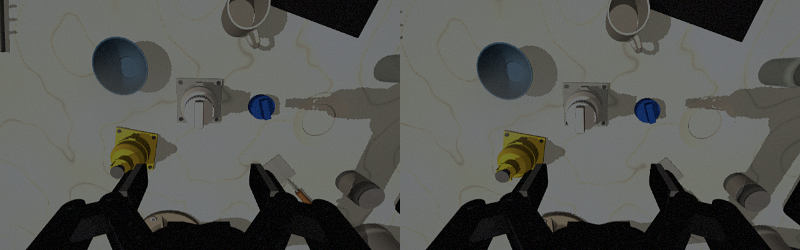

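The overhead views agree to under 1 mm: cap at (0.4867, 0.0457), top of bar about 0.155 m, bar at 16.5° (pixel (195,110) in the left picture). Now I grasp the bar and push down to the first stop under force feedback.

```bash
cat >> h.py <<'E'
import json
C=np.array([.4867,.0457]); Y0=np.deg2rad(16.5-90)
def meas(b=(0,0)):
    s=arm.state(); return s["eef_pos"][2], s["wrist_force"][2]-b[0], s["wrist_torque"][2]-b[1], s
def to(z,deg,speed=.02):
    "commanded height and turn of the tool over the cap axis"
    arm.move_straight([*C,z],down(Y0+np.deg2rad(deg)),speed=speed)
E
python3 - <<'E'
from h import *
arm.move_pose([*C,.22],down(Y0)); arm.move_straight([*C,.144],speed=.08)
z,f,t,s=meas(); b=(f,t); print("open",z,f,t,s["wrist_force"],s["finger_gap"],s["time_s"])
arm.grab(50); arm.sleep(.2)
z,f,t,s=meas(b); print("grip",z,f,t,s["wrist_force"].round(2),s["finger_gap"],s["grip_force"],s["time_s"])
json.dump(b,open("b.json","w"))
if abs(f)<10:
  zc=.144
  for i in range(8):
    zc-=.0005; to(zc,0); z,f,t,s=meas(b); print(round(zc,4),z.round(5),f.round(2),t.round(3),s["time_s"].round(2))
    if f>9: break
E
```

```text
open 0.14451359833648897 0.38153675567835177 0.006840145327835485 [-0.40130251 -1.0187274   0.38153676] 0.9985623012274418 4.3083
grip 0.1439800951495463 -1.0045811429663065 0.015414283494804037 [-0.44  0.02 -0.62] 0.0032442548676190706 0.0 5.275Traceback (most recent call last):
  File "<stdin>", line 10, in <module>
AttributeError: 'float' object has no attribute 'round'
```

The fingers shut on nothing, so I look at why.

Run:
```python
from h import *
s=arm.state(); print({k:np.round(v,4) for k,v in s.items()}); print(Rn.from_quat(s["tcp_rot"],scalar_first=True).as_matrix().round(3),down(Y0))
o=[]
for n in("scene","side"):
    c=cam(n); np.savez(n+"1",**c); p=c["mtx"]@(c["R"]@np.array([*C,.15])+c["t"]); u,v=(p[:2]/p[2]).astype(int)
    o.append(cv2.resize(c["frame"][v-55:v+55,u-55:u+55],(400,400),interpolation=cv2.INTER_CUBIC))
save("c1",np.hstack(o))
```

```text
{'time_s': np.float64(5.525), 'q': array([-0.7786,  0.1398,  0.6835,  1.8435, -0.0949,  1.191 , -1.3475]), 'qvel': array([-0.0008, -0.0021,  0.0001, -0.0012, -0.0006,  0.    , -0.0006]), 'joint_efforts': array([-4.00000e-04, -3.50378e+01,  3.38180e+00, -3.49641e+01,
        1.27000e-02, -5.00000e-03,  2.80000e-03]), 'eef_pos': array([0.4867, 0.0457, 0.1435]), 'tcp_rot': array([-0.000e+00,  9.897e-01,  1.435e-01, -1.000e-04]), 'wrist_force': array([ 0.1542,  0.446 , -0.1528]), 'wrist_torque': array([-0.0226,  0.02  ,  0.041 ]), 'grip_force': np.float64(0.0), 'finger_gap': np.float64(0.0026)}
[[ 0.959  0.284 -0.   ]
 [ 0.284 -0.959 -0.   ]
 [-0.    -0.    -1.   ]] [0.         0.98965139 0.14349262 0.        ]
```

View pics/c1.png

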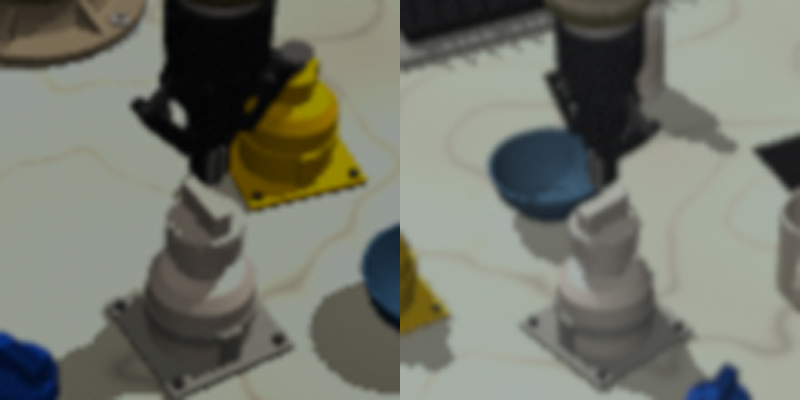

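Both views show the closed fingertips, (210,175) left and (597,175) right, up and behind the bar rather than around it. I measure where they really are from depth.

Run:
```python
from h import *
for n in("scene","side"):
    c=dict(np.load(n+"1.npz")); W=cloud(c); P=W.reshape(-1,3); f=c["frame"].reshape(-1,3).astype(int)
    k=(np.hypot(P[:,0]-C[0],P[:,1]-C[1])<.1)&(P[:,2]>.10)&(P[:,2]<.26)
    d=k&(f.max(1)<60); b=k&(P[:,2]>.138)&(f.min(1)>70)&(np.hypot(P[:,0]-C[0],P[:,1]-C[1])<.04)
    D=P[d]; z0=np.sort(D[:,2])[5]; T=D[D[:,2]<z0+.02]; B=P[b]
    print(n,"tip zmin",z0.round(4),"tip med",np.median(T,0).round(4),T.min(0).round(3),T.max(0).round(3),len(T),"bar",B.min(0).round(3),B.max(0).round(3))
    for lo in np.arange(.14,.25,.01):
        q=D[(D[:,2]>=lo)&(D[:,2]<lo+.01)]
        if len(q): print(" ",lo.round(2),len(q),q.min(0).round(3),q.max(0).round(3))
    h=c["R"]@arm.state()["eef_pos"]+c["t"]; u=c["mtx"]@h; print(" TCP pixel",(u[:2]/u[2]).round(1))
```

```text
scene tip zmin 0.1062 tip med [0.5025 0.0232 0.1114] [0.488 0.018 0.104] [0.513 0.058 0.122] 32 bar [0.463 0.013 0.139] [0.516 0.061 0.26 ]
  0.14 22 [0.466 0.034 0.14 ] [0.511 0.048 0.148]
  0.15 1 [0.495 0.041 0.151] [0.495 0.041 0.151]
  0.17 1 [0.497 0.05  0.179] [0.497 0.05  0.179]
  0.18 27 [0.484 0.033 0.181] [0.5   0.061 0.19 ]
  0.19 29 [0.484 0.033 0.19 ] [0.5   0.06  0.199]
  0.2 26 [0.487 0.034 0.2  ] [0.5   0.062 0.21 ]
  0.21 26 [0.486 0.024 0.21 ] [0.505 0.07  0.22 ]
  0.22 67 [0.478 0.02  0.22 ] [0.508 0.083 0.23 ]
  0.23 73 [0.468 0.011 0.23 ] [0.513 0.088 0.24 ]
  0.24 77 [0.475 0.003 0.241] [0.513 0.098 0.25 ]
 TCP pixel [354.9 182.8]
side tip zmin 0.1894 tip med [0.4806 0.0354 0.1974] [0.473 0.028 0.184] [0.49  0.054 0.209] 38 bar [0.457 0.007 0.138] [0.509 0.074 0.23 ]
  0.18 8 [0.475 0.029 0.184] [0.487 0.04  0.19 ]
  0.19 16 [0.474 0.029 0.19 ] [0.49  0.046 0.2  ]
  0.2 16 [0.473 0.027 0.2  ] [0.49  0.054 0.21 ]
  0.21 10 [0.472 0.028 0.211] [0.481 0.062 0.22 ]
  0.22 40 [0.464 0.012 0.22 ] [0.502 0.073 0.23 ]
  0.23 37 [0.465 0.002 0.23 ] [0.501 0.078 0.239]
  0.24 52 [ 0.463 -0.006  0.24 ] [0.505 0.087 0.25 ]
 TCP pixel [306.9 176.6]
```

The depth shows the closed fingertips at z ≈ 0.181 while the reported TCP is at 0.1435. The tips therefore stand about 37 mm above the reported TCP, not 8 mm below it as the text says. The x and y values agree. I'll use the measured offset and descend with a force guard.

```bash
cat > push.py <<'E'
from h import *
def push(b,zc,deg,flim,zmin,step=.0005):
    "lower in steps until the push exceeds flim"
    while zc>zmin:
        zc-=step; to(zc,deg); z,f,t,s=meas(b)
        print(f"{zc:.4f} {z:.5f} F {f:.2f} T {t:.3f} t {s['time_s']:.2f} g {s['finger_gap']:.3f}")
        if f>flim or abs(t)>.5: break
    return zc
E
python3 - <<'E'
from push import *
arm.release()
for z in (.125,.112,.104,.0985):
    to(z,0,.08); zz,f,t,s=meas(); print(z,round(zz,4),round(f,2))
    if f>4: break
else:
    b=(f,t); json.dump(b,open("b.json","w"))
    arm.grab(50); arm.sleep(.1)
    zz,f,t,s=meas(b); print("grip",zz,f,t,s["wrist_force"].round(2),s["finger_gap"],s["grip_force"],s["time_s"])
    if s["finger_gap"]>.1 and f<8: print(push(b,z,0,5,.0935))
E
```

```text
0.125 0.1245 -0.28
0.112 0.1118 0.1
0.104 0.1038 0.73
0.0985 0.0982 -0.03
grip 0.09937678670424582 6.07238008908423 -0.0376884030371053 [-0.86  0.47  6.04] 0.17671145153799492 51.412138103844214 8.3417
0.0980 0.09890 F 6.58 T 0.025 t 8.59 g 0.177
0.098
```

Run:
```python
from push import *
b=json.load(open("b.json")); print(push(b,.098,0,13.5,.087))
```

```text
0.0975 0.09841 F 6.66 T -0.040 t 8.84 g 0.173
0.0970 0.09792 F 7.26 T -0.029 t 9.09 g 0.175
0.0965 0.09743 F 7.73 T -0.006 t 9.34 g 0.175
0.0960 0.09695 F 7.21 T 0.027 t 9.59 g 0.176
0.0955 0.09646 F 7.02 T -0.023 t 9.84 g 0.180
0.0950 0.09598 F 7.39 T 0.010 t 10.09 g 0.176
0.0945 0.09548 F 8.21 T -0.029 t 10.34 g 0.180
0.0940 0.09518 F 9.06 T -0.062 t 10.59 g 0.174
0.0935 0.09495 F 13.45 T 0.033 t 10.84 g 0.177
0.0930 0.09477 F 17.37 T -0.049 t 11.09 g 0.175
0.093
```

The stop is met at z≈0.0951 with 17 N. Now I turn anticlockwise in small steps, watching torque and push.

```bash
cat >> push.py <<'E'
def turn(b,zc,d,dmax,flo,fhi,step=1.5,tlim=.4):
    "turn in steps, keeping the push between flo and fhi; stop on torque"
    while d<dmax:
        d+=step; to(zc,d); z,f,t,s=meas(b)
        print(f"{d:.1f} zc {zc:.4f} z {z:.5f} F {f:.2f} T {t:.3f} t {s['time_s']:.2f} g {s['finger_gap']:.3f}")
        if abs(t)>tlim or f<flo or f>fhi: break
    return d
E
python3 - <<'E'
from push import *
b=json.load(open("b.json")); print(turn(b,.0932,0,14,11.5,21))
E
```

```text
1.5 zc 0.0932 z 0.09486 F 14.29 T 0.060 t 11.34 g 0.178
3.0 zc 0.0932 z 0.09486 F 13.12 T 0.016 t 11.59 g 0.175
4.5 zc 0.0932 z 0.09488 F 13.49 T 0.082 t 11.84 g 0.176
6.0 zc 0.0932 z 0.09484 F 12.75 T 0.039 t 12.09 g 0.179
7.5 zc 0.0932 z 0.09479 F 11.41 T -0.026 t 12.34 g 0.173
7.5
```

Run:
```python
from push import *
b=json.load(open("b.json")); print(turn(b,.0930,7.5,16,9.5,21,1))
```

```text
8.5 zc 0.0930 z 0.09461 F 10.91 T -0.012 t 12.59 g 0.175
9.5 zc 0.0930 z 0.09450 F 9.48 T 0.013 t 12.84 g 0.178
9.5
```

Run:
```python
from push import *
b=json.load(open("b.json")); d=turn(b,.0929,9.5,11,7,21,.75)
print(push(b,.0929,d,17,.085))
```

```text
10.2 zc 0.0929 z 0.09431 F 7.85 T 0.059 t 13.09 g 0.177
11.0 zc 0.0929 z 0.09426 F 8.20 T 0.019 t 13.34 g 0.177
0.0924 0.09375 F 8.46 T -0.009 t 13.59 g 0.176
0.0919 0.09326 F 8.01 T 0.013 t 13.84 g 0.179
0.0914 0.09281 F 9.92 T 0.031 t 14.09 g 0.175
0.0909 0.09231 F 9.40 T 0.047 t 14.34 g 0.174
0.0904 0.09184 F 8.66 T 0.036 t 14.59 g 0.179
0.0899 0.09133 F 9.98 T 0.040 t 14.84 g 0.170
0.0894 0.09086 F 10.42 T -0.011 t 15.09 g 0.179
0.0889 0.09038 F 10.69 T 0.073 t 15.34 g 0.180
0.0884 0.08990 F 11.13 T 0.033 t 15.59 g 0.176
0.0879 0.08967 F 12.71 T -0.005 t 15.84 g 0.176
0.0874 0.08947 F 17.52 T -0.023 t 16.09 g 0.176
0.08739999999999999
```

The second stop is reached 5.5 mm deeper, as expected. Now I turn on with the push held at about 14–17 N.

Run:
```python
from push import *
b=json.load(open("b.json")); d=11.0; zc=.0875
while d<63:
    n=turn(b,zc,d,63,13.2,20,2.0,.4); z,f,t,s=meas(b)
    if abs(t)>.4 or f>20: print("stop"); break
    d=n
    if f<13.2: zc-=.0002
    if zc<.0855: print("low");break
print(d,zc)
```

```text
13.0 zc 0.0875 z 0.08952 F 15.52 T 0.054 t 16.34 g 0.177
15.0 zc 0.0875 z 0.08957 F 14.79 T 0.079 t 16.59 g 0.172
17.0 zc 0.0875 z 0.08956 F 15.16 T 0.047 t 16.84 g 0.175
19.0 zc 0.0875 z 0.08959 F 14.75 T 0.059 t 17.09 g 0.177
21.0 zc 0.0875 z 0.08960 F 15.37 T 0.036 t 17.34 g 0.175
23.0 zc 0.0875 z 0.08959 F 14.75 T 0.119 t 17.59 g 0.174
25.0 zc 0.0875 z 0.08959 F 14.68 T 0.066 t 17.84 g 0.175
27.0 zc 0.0875 z 0.08961 F 14.83 T 0.050 t 18.09 g 0.179
29.0 zc 0.0875 z 0.08964 F 13.96 T 0.051 t 18.34 g 0.179
31.0 zc 0.0875 z 0.08959 F 14.93 T 0.032 t 18.59 g 0.175
33.0 zc 0.0875 z 0.08962 F 13.45 T 0.034 t 18.84 g 0.175
35.0 zc 0.0875 z 0.08962 F 14.71 T 0.018 t 19.09 g 0.178
37.0 zc 0.0875 z 0.08962 F 13.84 T 0.067 t 19.34 g 0.178
39.0 zc 0.0875 z 0.08964 F 13.79 T 0.067 t 19.59 g 0.178
41.0 zc 0.0875 z 0.08964 F 14.12 T 0.068 t 19.84 g 0.175
43.0 zc 0.0875 z 0.08965 F 13.29 T 0.052 t 20.09 g 0.181
45.0 zc 0.0875 z 0.08964 F 13.80 T 0.033 t 20.34 g 0.175
47.0 zc 0.0875 z 0.08961 F 13.35 T 0.039 t 20.59 g 0.178
49.0 zc 0.0875 z 0.08960 F 12.66 T 0.066 t 20.84 g 0.174
51.0 zc 0.0873 z 0.08957 F 15.70 T 0.042 t 21.09 g 0.176
53.0 zc 0.0873 z 0.08960 F 15.12 T 0.067 t 21.34 g 0.176
55.0 zc 0.0873 z 0.08959 F 15.12 T 0.072 t 21.59 g 0.175
57.0 zc 0.0873 z 0.08960 F 15.25 T 0.018 t 21.84 g 0.178
59.0 zc 0.0873 z 0.08958 F 14.99 T 0.084 t 22.09 g 0.176
61.0 zc 0.0873 z 0.08959 F 15.22 T 0.036 t 22.34 g 0.178
63.0 zc 0.0873 z 0.08959 F 15.14 T 0.094 t 22.59 g 0.175
63.0 0.08729999999999999
```

Run:
```python
from push import *
b=json.load(open("b.json"))
for zc in (.090,.094,.098,.102,.106,.110,.116,.125,.140,.16,.20):
    to(zc,63,.04); z,f,t,s=meas(b); print(zc,round(z,4),"F",round(f,2),"T",round(t,3),s["time_s"].round(2),round(s["finger_gap"],3))
    if f<-8: print("held"); break
o=[]
for n in("scene","side"):
    c=cam(n); np.savez(n+"2",**c); u,v=(355,185) if n=="scene" else (307,180)
    o.append(cv2.resize(c["frame"][v-70:v+70,u-70:u+70],(400,400),interpolation=cv2.INTER_CUBIC))
save("c2",np.hstack(o))
for z in (.0,.006,.02,.2):
    q=arm.solve_ik([.5315,-.278,z],down(Y0+np.deg2rad(63))); print(z,None if q is None else np.round(q,2))
```

```text
Traceback (most recent call last):
AttributeError: 'float' object has no attribute 'round'
```

Run:
```python
from push import *
b=json.load(open("b.json"))
for zc in (.094,.098,.102,.106,.110,.116,.125,.140,.16,.20):
    to(zc,63,.04); z,f,t,s=meas(b); print(f"{zc} {z:.4f} F {f:.2f} T {t:.3f} {s['time_s']:.2f} {s['finger_gap']:.3f}")
    if f<-8: print("held"); break
o=[]
for n in("scene","side"):
    c=cam(n); np.savez(n+"2",**c); u,v=(355,185) if n=="scene" else (307,180)
    o.append(cv2.resize(c["frame"][v-70:v+70,u-70:u+70],(400,400),interpolation=cv2.INTER_CUBIC))
save("c2",np.hstack(o))
for z in (.0,.006,.02,.2):
    q=arm.solve_ik([.5315,-.278,z],down(Y0+np.deg2rad(63))); print(z,None if q is None else np.round(q,2))
```

```text
0.094 0.0957 F 7.16 T -0.027 23.09 0.175
0.098 0.0995 F 5.43 T -0.037 23.34 0.179
0.102 0.1031 F 4.18 T -0.020 23.59 0.176
0.106 0.1064 F 3.44 T 0.031 23.84 0.177
0.11 0.1096 F -0.78 T 0.006 24.09 0.176
0.116 0.1161 F -0.80 T 0.010 24.39 0.174
0.125 0.1254 F -0.73 T -0.059 24.77 0.179
0.14 0.1402 F -0.76 T 0.005 25.29 0.178
0.16 0.1600 F -0.87 T 0.016 25.94 0.175
0.2 0.1997 F -0.17 T -0.028 27.09 0.176
0.0 [-0.11  0.61  0.73  1.7  -0.46  1.02  0.6 ]
0.006 [-0.11  0.6   0.74  1.69 -0.46  1.03  0.6 ]
0.02 [-0.12  0.58  0.75  1.68 -0.44  1.05  0.59]
0.2 [-0.19  0.42  0.85  1.47 -0.31  1.39  0.49]
```

View pics/c2.png

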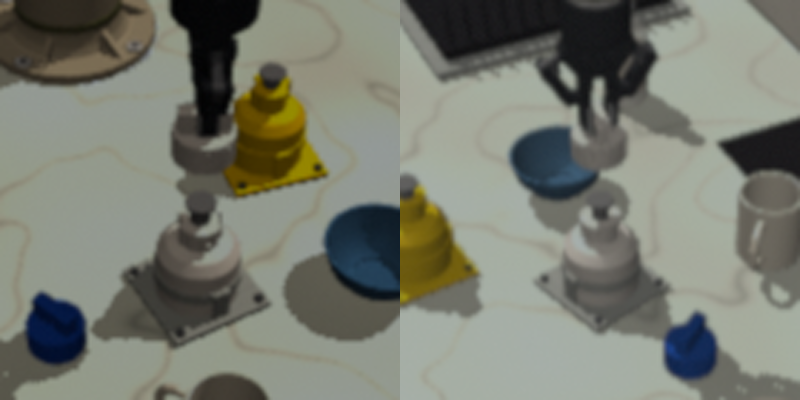

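The cap is held upright clear of the neck, at (205,150) left and (598,148) right, and the bare neck is visible below it. I carry it to the saucer and lower with a force guard.

Run:
```python
from push import *
S=[.5315,-.278]; o=down(Y0+np.deg2rad(63))
arm.move_straight([*S,.20],o,speed=.12); arm.move_straight([*S,.05],speed=.1); arm.move_straight([*S,.014],speed=.04)
arm.sleep(.2); f0=np.mean([(arm.sleep(.02),meas()[1])[1] for _ in range(5)]); zc=.014
while zc>-.004:
    zc-=.0007; arm.move_straight([*S,zc],speed=.02); z,f,t,s=meas(); print(f"{zc:.4f} {z:.4f} F {f-f0:.2f} {s['time_s']:.2f}")
    if f-f0>2.5: break
c=cam("side"); np.savez("side3",**c); u,v=369,255
a=cv2.resize(c["frame"][v-60:v+60,u-60:u+60],(400,400),interpolation=cv2.INTER_CUBIC)
c=cam("scene"); u,v=246,235
save("c3",np.hstack([cv2.resize(c["frame"][v-60:v+60,u-60:u+60],(400,400),interpolation=cv2.INTER_CUBIC),a]))
```

```text
0.0133 0.0132 F -0.05 33.30
0.0126 0.0125 F 1.02 33.55
0.0119 0.0118 F -0.00 33.80
0.0112 0.0111 F 0.13 34.05
0.0105 0.0104 F 0.67 34.30
0.0098 0.0097 F -0.38 34.55
0.0091 0.0090 F -0.17 34.80
0.0084 0.0083 F 0.36 35.05
0.0077 0.0077 F 0.44 35.30
0.0070 0.0073 F 4.20 35.55
```

View pics/c3.png

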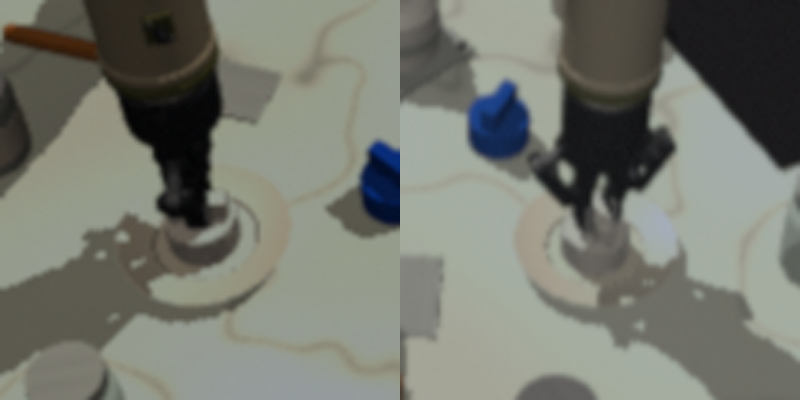

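The cap sits in the middle of the saucer, at (200,235) left and (596,250) right, with 4 N contact. I release, retreat and check.

Run:
```python
from push import *
arm.release(); arm.move_straight([.5315,-.278,.20],speed=.1)
arm.move_straight([.5315,-.12,.25],speed=.15)
c=cam("side"); W=cloud(c); P=W.reshape(-1,3); P=P[np.hypot(P[:,0]-.5315,P[:,1]+.278)<.08]
for lo,hi in((.011,.02),(.032,.042),(.055,.068)):
    q=P[(P[:,2]>lo)&(P[:,2]<hi)]; print(lo,np.median(q[:,2]).round(4),cv2.minEnclosingCircle((q[:,:2]*1000).astype(np.float32)))
s=arm.state(); print(s["time_s"],s["wrist_force"])
u,v=369,255
a=c["frame"][v-60:v+60,u-60:u+60]; b=cam("scene")["frame"][175:295,186:306]
save("c4",np.hstack([cv2.resize(i,(400,400),interpolation=cv2.INTER_CUBIC) for i in(b,a)]))
```

```text
0.011 0.0147 ((530.7307739257812, -277.4084777832031), 76.22288513183594)
0.032 0.038 ((527.8050537109375, -280.8645324707031), 32.09208297729492)
0.055 0.0615 ((527.4439086914062, -280.08990478515625), 26.703807830810547)
39.725 [-0.72415434 -0.1639424   0.26634941]
```

View pics/c4.png

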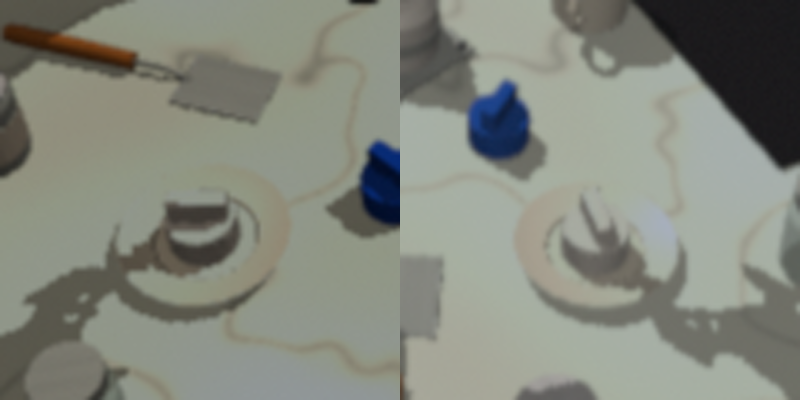

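The cap stands upright and flat in the saucer, about 5 mm off centre, with face and bar heights as they should be and the gripper clear.

```bash
python3 -c "
from station import arm
print(arm.job_done())"
```

```text
the job is handed in; nothing more can be done
None
```

The canister is open, and the cap sits upright and released in the saucer about 5 mm off centre; the push peaked near 17.5 N, and the job was handed in about 40 s into the 72 s limit (no verdict came back).

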